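# Ease the spring clip off the grinder's drive shaft

## Robot

A 6-joint arm with a two-finger parallel gripper is mounted at the origin on the work surface. World frame = base frame: x ahead of the robot, y to its left, z up, the work surface at z = 0. Lengths are in m, angles in degrees, forces in N, time in s.
With the tool pointing down it reaches from about 0.25 to 0.725 m from the base axis. Payload 9.7 kg.
Tool frame: the origin (TCP) lies between the finger pads; the fingertips stand 11 mm ahead of it and the grasp point (between the pads) lies 8 mm behind it; z points along the fingers, y is the line along which they close (so a half turn about z gives the same grasp; the last joint's range is limited). The gripper opens to 85 mm and grips with 20 to 120 N. Pads are 22 mm wide; open, the fingers measure 114 mm over their backs; the gripper's body (76 mm by 85 mm) begins 54 mm behind the grasp point. The pads swing forward as they close: fully open they stand 13 mm farther back than shut.
Start: joints at [-73.052, 4.979, 10.078, 95.1, 0, 90], TCP at [0.16, -0.526, 0.242] pointing down, gripper open.
Joint ranges: [-179.16, 179.16], [-48.56, 103.87], [-65.8, 70.77], [-126.05, 130.52], [-82.76, 87.17], [-180, 180]. Speed limits (degrees/s): [127.2, 127.2, 147.25, 180, 180, 180].

## Interface

Orientations are given as [roll, pitch, yaw] about the fixed x, y, z axes, in that order (R = Rz(yaw) Ry(pitch) Rx(roll)).
In Python, from workcell import monitor, cams, ticket gives the robot as it stands.
- The arm moves only by the tool carry_out, never from a script. Its argument "plan" is a list of rows, each an object with "travel": the shift along the world's x, y, z as a fraction of full scale, a list of three; "angular": the turn, a rotation vector about the world's x, y, z as a fraction of full scale, a list of three; "grip": the gripper's target within -1 to 1 (fully open at 1, half-way at 0, shut at -1). In form: [{"travel": [x, y, z], "angular": [ax, ay, az], "grip": grip}, ...]. A call has 1 to 8 rows; each row is the pose to reach, as a shift and turn from the pose commanded when the call began; what a row does not reach only later rows make up. Full scale, the value 1, is 300 mm for a shift and 0.5 rad for a turn. A row lasts 1/12 s, in which the tool goes at most 41.7 mm and 7.16 degrees, less where a joint would pass 70% of its speed; a pose out of reach is approached as far as the arm can. A call with a number of a shift or a turn outside -1 to 1 is refused whole. A call with a gripper value outside its range is refused whole. The fingers move at their own pace and stop on an object; "grip_force" is the grip in N (left out, the last holds). Time passes only in rows, so rows that repeat a pose let the fingers close. It gives the time, the measured TCP pose, the force, the opening and the grip force at its end, in the units of the state.
- monitor.get_obs(): the state, without advancing time (a new reading comes with each control period).
- cams.camera(name): name is "scene" or "top" or "wrist"; returns a dict with "frame" (384x512x3 uint8, red, green, blue), "mtx" (3x3 intrinsics, pixels), "view" (4x4, takes a point from world to camera coordinates); the wrist camera has in their place "T_tool_cam" (4x4, takes a point from camera to tool coordinates, whose origin is the TCP and whose axes are the flange's). Camera axes: x right, y up, looking along -z (the intrinsics and any distortion apply to the point x, -y, -z); pixel columns grow to the right and rows downward; lengths in m; the calibration is good to about 2 mm. A picture is of the moment at which its call begins: read the wrist's pose just before it. There is no depth.
- ticket.job_done(): hands the job in; it is judged then, once.
The state is a dict: "time": time; "q": joint angles; "qd": joint speeds; "joint_efforts": joint torques, N m; "ee_pos": TCP position; "tcp_rot": TCP orientation; "wrist_force": force on the tool from outside, world axes, zero at the start; "torque": the same for the moment, N m; "opening": finger opening in m; "grasp_force": force on a finger pad.
Only numpy, scipy, OpenCV 4.12 (cv2) and the standard library are available. Lean on these libraries where they do the work, as an engineer would, in place of code of your own. Each camera call takes 0.05 s, during which the arm holds its last target. There are 200 camera calls.

## Task

The hand grinder is due for a clean: pick up the green wedge from the bamboo tray, set its flat foot on the bare drive shaft so that it presses lightly, then slide it along the shaft under the clip's springy tongue, so that the tongue lifts out of its groove and the clip is eased off the shaft's end into the catch tray below. Then stand the wedge back on the bamboo tray and let go. Touch the clip only with the wedge, press and push gently (under 15 N), do not bump the stand, and leave the mug, dripper and canister alone.

Things in the scene. Friction and masses are not known exactly. Their poses are not given: they have to be found in the camera images.
- stand: Fixed dark wooden stand, 335 x 100 mm, with a steel hand grinder lying in it. Origin at the base's underside, below the groove of the drive shaft; x runs along the shaft to its free end, z up. The base stands 7 to 12 mm out of the counter. The grinder fills x=-235 to -95 mm, up to z=74. Below the shaft is a walled catch tray: inside x=-30 to 95, y=-45 to 45, floor z=12, rim z=30.
- shaft_top (a point): Point on the drive shaft's flat top over the middle of its groove (stand x=0, y=0, z=55 mm); axes as the stand's. The shaft is a level polished square bar, 14 mm wide and high, from the grinder's face at x=-95 mm to its free end at x=+33. The groove crosses its top from x=-3 to +3, 3.5 mm deep.
- catch_floor (a point): Middle of the catch tray's inner floor (stand x=32.5, y=0, z=12 mm); axes as the stand's.
- clip_mid (a point): Middle of the loose brass spring clip on the shaft (50 x 20 x 22 mm, about 40 g); axes as the stand's at the start, when it is 21.5 mm out from the groove and 6 mm below the shaft's top. Its sleeve hugs the shaft from 8.5 mm inward to 8.5 mm outward of this point, its floor from 21.5 mm inward. Once its tongue is lifted it slides outward with a few newtons and drops off the end after about 35 mm.
- tongue_lip (a point): Lower edge of the inner lip of the clip's copper tongue: at the start 20 mm inward (-x) of the groove, 4 mm over the shaft's top. The tongue, 12 mm wide, slopes down from the lip over 8 mm, then runs 0.5 mm over the shaft to its hinge 48 mm outward of the lip. A ridge under it, 20 mm outward of the lip, dips 2.5 mm into the groove and stops the clip sliding off.
- tongue (a joint): Opening angle of the clip's tongue, rad: 0 shut, grows as it lifts; its ridge is out of the groove at about 0.08. Sprung shut: about 3 N near the lip begins to lift it, about 8 N at 0.12 rad.
- wedge_mid (a point): Middle of the green wedge's grip block, 25 mm above its flat foot; x towards the thin tip, z up. Block: x=-12 to 12 mm, 16 wide in y (grasp across y), 50 tall. In front a shoulder block x=12 to 22, 20 tall, then a blade 12 wide sloping from 9 mm high at x=22 to 2.5 at the tip, x=42. Foot flat from x=-12 to 39; the tip's underside is 0.5 mm higher. About 70 g; starts standing on the tray.
- tray: Bamboo tray, fixed, 300 mm (x) by 340 mm (y), origin at the centre of its underside; floor 8 mm above the counter, rim 10 mm wide and 16 mm high. The mug and the dripper stand in its -y half.
- mug: Speckled stoneware mug, 80 mm across, 90 mm tall, loose; leave alone. Origin at the centre of its underside.
- dripper: White ceramic dripper, 112 mm across at the rim, 85 mm tall, loose; leave alone. Origin at the centre of its underside.
- canister: Steel canister with dark screw lid, 94 mm across, 117 mm tall, loose; leave alone. Origin at the centre of its underside.

How it is judged:
By the outcome, as a careful person would: the job done as asked, in the order asked, and still so for the second after the job is handed in, with the robot touching nothing.
It also fails if it takes over 72 s, if anything falls off the work surface, if the arm or the gripper's body presses on something with over 40 N, if the wrist force passes 120 N, or if a joint passes its speed limit or range.

## Working session

There is one attempt and no reset: what is moved stays moved. The work goes in short steps, Python scripts to look and compute and a tool call to move; the robot and the scene stay as the last step left them, time stands still between calls to the robot, and variables do not carry over. Pictures are saved under pics/ and viewed, at most 10 in all, crops included, and the job is handed in when it is done.

Besides the shell and the picture viewer there is one more tool, called after "Call:" as name(argument=value, ...), one argument or row to a line, values as JSON. carry_out: Moves the arm, as the interface text tells. Its arguments: {"type":"object","properties":{"plan":{"type":"array","items":{"type":"object","properties":{"travel":{"type":"array","items":{"type":"number"}},"angular":{"type":"array","items":{"type":"number"}},"grip":{"type":"number"}}}},"grip_force":{"type":"number"}},"required":["plan"]}

```bash
mkdir -p pics; ls
cat > h.py <<'E'
import numpy as np, cv2
from workcell import monitor, cams, ticket
def ray(c,u,v):
    K=np.array(c["mtx"]);V=np.array(c["view"])
    d=np.linalg.inv(K)@[u,v,1]; d=np.array([d[0],-d[1],-d[2]])
    R=V[:3,:3]; return -R.T@V[:3,3], R.T@d
def onz(c,u,v,z):
    o,d=ray(c,u,v); return o+d*(z-o[2])/d[2]
def proj(c,p):
    V=np.array(c["view"]);q=V[:3,:3]@np.array(p)+V[:3,3]; q=np.array(c["mtx"])@[q[0],-q[1],-q[2]]; return q[:2]/q[2]
E
python3 - <<'E'
from h import *
o=monitor.get_obs();print(o)
ims=[]
for n in("scene","top"):
    c=cams.camera(n);ims.append(c["frame"]);print(n,[k for k in c],c["mtx"],ray(c,256,192)); np.save(n+".npy",c,allow_pickle=True)
    cv2.imwrite(f"pics/{n}.png",cv2.resize(c["frame"][...,::-1],(800,600)))
E
```

```text
pics
{'time': 0.0, 'q': array([-7.30512108e+01,  5.01104364e+00,  1.00339406e+01,  9.51006585e+01,
        4.49920016e-05,  8.99996722e+01]), 'qd': array([ 0.03989407,  0.01554293, -0.08029047, -0.04744383,  0.10833375,
        0.04823971]), 'joint_efforts': array([ 1.93938315e-03, -5.20387745e+01,  4.64801466e+01,  1.63292029e-02,
        8.24206631e-05,  8.86342860e-06]), 'ee_pos': array([ 0.16026861, -0.52589496,  0.24157901]), 'tcp_rot': array([-1.79922238e+02, -4.54368386e-05,  1.69491169e+01]), 'wrist_force': array([ 0.1969424 ,  0.15868446, -0.1027433 ]), 'torque': array([-0.02359135, -0.0245144 ,  0.01748205]), 'grasp_force': 0.0, 'opening': 0.08564455856564088}
scene ['frame', 'mtx', 'view'] [[366.15061092   0.         253.72162026]
 [  0.         366.15061092 197.65457515]
 [  0.           0.           1.        ]] (array([ 1.11921553, -0.06974623,  0.69793169]), array([-0.6800038 ,  0.02987892, -0.73278871]))
top ['frame', 'mtx', 'view'] [[468.79645587   0.         247.00557449]
 [  0.         468.79645587 203.12668617]
 [  0.           0.           1.        ]] (array([ 0.39547426, -0.03744972,  1.13495925]), array([ 0.20016148, -0.00824277, -0.98020349]))
```

View pics/scene.png

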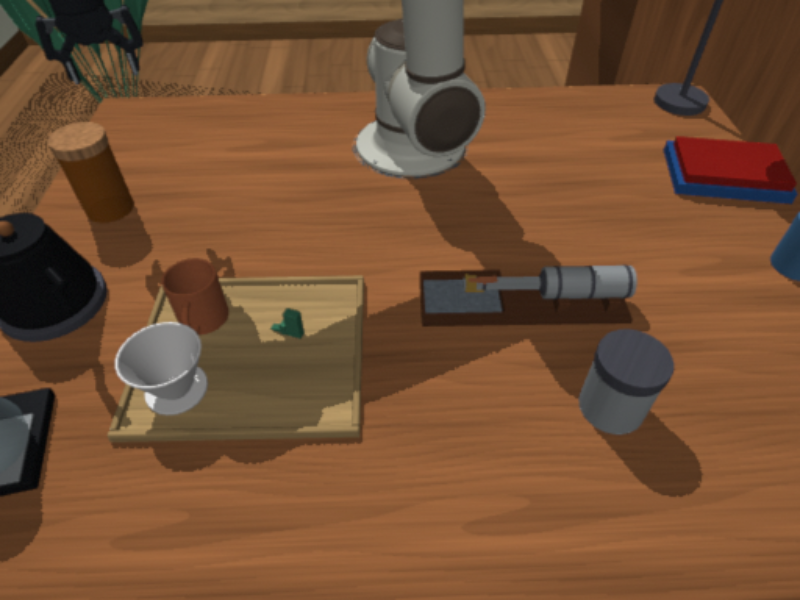

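View pics/top.png

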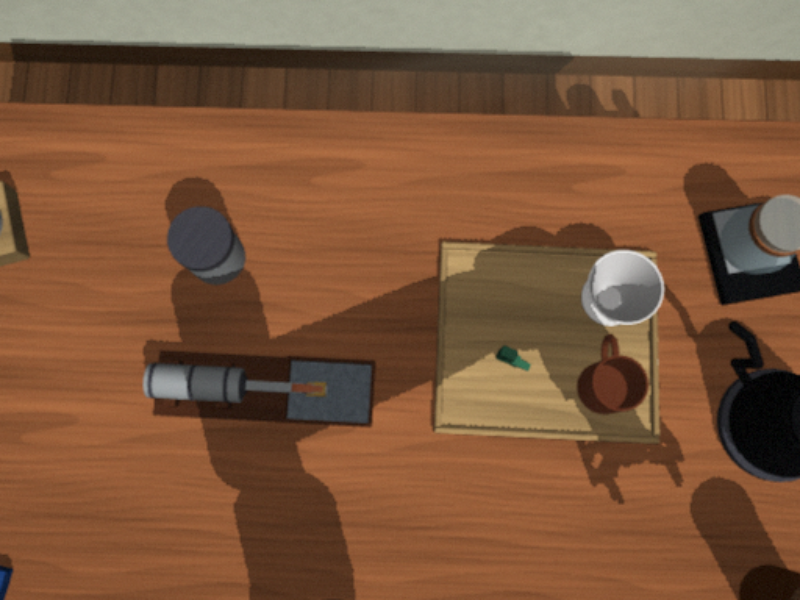

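The stand's shaft runs along world −y: grinder at (195,383), shaft (245–325,387) and clip (310,388) in the top view. The wedge's block is at (510,354) with its tip at (530,368), pointing to −y and a little −x.

Run:
```python
from h import *
T=np.load("top.npy",allow_pickle=True).item();S=np.load("scene.npy",allow_pickle=True).item()
s=.64
for n,u,v,z in[("blocktop",508,353,.058),("tip",531,369,.01),("grL",147,382,.05),("shaft grinder end",245,386,.064),("clip in",293,387,.065),("clip out",327,388,.06),("base corner",373,424,.03),("base corner2",374,362,.03),("canister",205,240,.117),("mug",613,383,.09)]:
    print(n,onz(T,u*s,v*s,z).round(4))
hsv=cv2.cvtColor(T["frame"],cv2.COLOR_RGB2HSV)
m=cv2.inRange(hsv,(60,80,20),(100,255,255));
m[:200]=m[:200]*1
n,l,st,ce=cv2.connectedComponentsWithStats(m)
for i in range(1,n):
    if st[i][4]>15: print(st[i],ce[i],onz(T,*ce[i],.04).round(4))
```

```text
blocktop [ 0.5396 -0.2081  0.058 ]
tip [ 0.5222 -0.2511  0.01  ]
grL [0.483  0.3257 0.05  ]
shaft grinder end [0.4799 0.177  0.064 ]
clip in [0.4803 0.1066 0.065 ]
clip out [0.4806 0.0573 0.06  ]
base corner [ 0.4311 -0.011   0.03  ]
base corner2 [ 0.5242 -0.0096  0.03  ]
canister [0.6841 0.237  0.117 ]
mug [ 0.4963 -0.3523  0.09  ]
[318 222  21  15 145] [327.28965517 228.66206897] [ 0.5357 -0.2161  0.04  ]
```

Call:
carry_out(
  plan=[
    {"travel": [0.63,0.52,0],"angular": [0,0,0.89],"grip": 1},
    {"travel": [0.63,0.52,0],"angular": [0,0,0.89],"grip": 1},
    {"travel": [0.63,0.52,0],"angular": [0,0,0.89],"grip": 1},
    {"travel": [0.63,0.52,0],"angular": [0,0,0.89],"grip": 1},
    {"travel": [0.63,0.52,0],"angular": [0,0,0.89],"grip": 1},
    {"travel": [0.63,0.52,0],"angular": [0,0,0.89],"grip": 1},
    {"travel": [0.63,0.52,0],"angular": [0,0,0.89],"grip": 1},
  ],
)

```text
time: 0.68
ee_pos: [0.3531, -0.3664, 0.2419]
tcp_rot: [-180.0, -0.1, 42.7]
wrist_force: [0.9, -1.1, -0.7]
opening: 0.0855
grasp_force: 0.0
```

Call:
carry_out(
  plan=[
    {"travel": [0.5,0.52,0],"angular": [0,0,0.89],"grip": 1},
    {"travel": [0.5,0.52,0],"angular": [0,0,0.89],"grip": 1},
    {"travel": [0.5,0.52,0],"angular": [0,0,0.89],"grip": 1},
    {"travel": [0.5,0.52,0],"angular": [0,0,0.89],"grip": 1},
    {"travel": [0.5,0.52,0],"angular": [0,0,0.89],"grip": 1},
    {"travel": [0.5,0.52,0],"angular": [0,0,0.89],"grip": 1},
    {"travel": [0.5,0.52,0],"angular": [0,0,0.89],"grip": 1},
    {"travel": [0.5,0.52,0],"angular": [0,0,0.89],"grip": 1},
  ],
)

```text
time: 1.35
ee_pos: [0.4992, -0.214, 0.2418]
tcp_rot: [-179.9, 0.0, 68.0]
wrist_force: [0.1, -0.1, -0.0]
opening: 0.085
grasp_force: 0.0
```

```bash
cat >> h.py <<'E'
from scipy.spatial.transform import Rotation as Ro
def wrist():
    o=monitor.get_obs(); c=cams.camera("wrist")
    W=np.eye(4);W[:3,:3]=Ro.from_euler("xyz",o["tcp_rot"],degrees=True).as_matrix();W[:3,3]=o["ee_pos"]
    c["view"]=np.linalg.inv(W@np.array(c["T_tool_cam"])); return o,c
def show(c,name,box=None,k=1.5625):
    f=c["frame"][...,::-1]
    if box: f=f[box[1]:box[3],box[0]:box[2]]
    cv2.imwrite(f"pics/{name}.png",cv2.resize(f,None,fx=k,fy=k,interpolation=cv2.INTER_CUBIC))
E
python3 - <<'E'
from h import *
o,c=wrist();np.save("w1.npy",c,allow_pickle=True);print(o["ee_pos"],o["tcp_rot"],o["time"],c["mtx"],np.array(c["T_tool_cam"]).round(4));show(c,"w1")
E
```

```text
[ 0.4991761  -0.21402804  0.24182233] [-1.79935853e+02  1.98716798e-02  6.80060530e+01] 1.35 [[322.0957267    0.         256.80398259]
 [  0.         322.0957267  189.81785647]
 [  0.           0.           1.        ]] [[-5.000e-04  9.545e-01  2.982e-01  7.680e-02]
 [ 1.000e+00  6.000e-04 -1.000e-04 -1.000e-04]
 [-3.000e-04  2.982e-01 -9.545e-01 -1.322e-01]
 [ 0.000e+00  0.000e+00  0.000e+00  1.000e+00]]
```

View pics/w1.png

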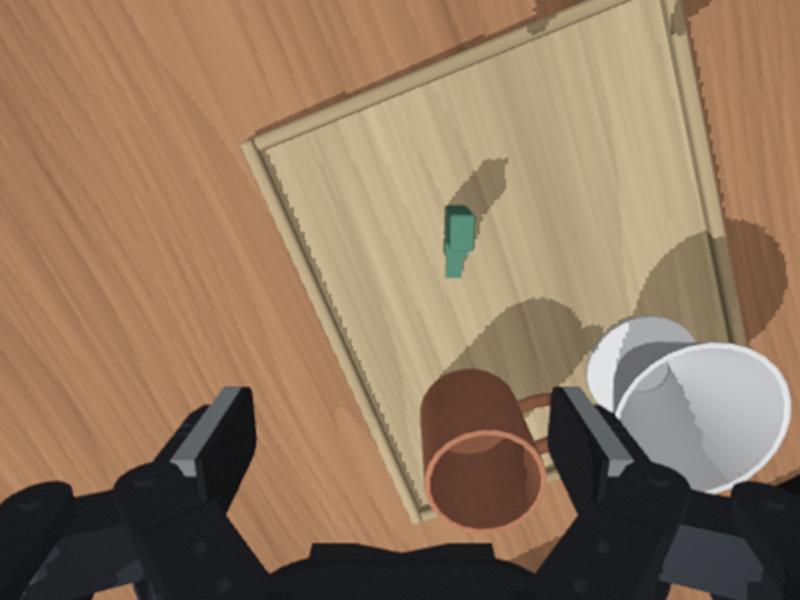

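Wrist view: the wedge's block top is at (462,231), its tip at (453,277). The mug and dripper are beneath the gripper, well lower.

Run:
```python
from h import *
c=np.load("w1.npy",allow_pickle=True).item();f=c["frame"]
hsv=cv2.cvtColor(f,cv2.COLOR_RGB2HSV);m=cv2.inRange(hsv,(65,60,20),(95,255,255));m[240:]=0
ys,xs=np.nonzero(m);print(len(xs),xs.min(),xs.max(),ys.min(),ys.max())
print(f[m>0].mean(0)); 
V=hsv[...,2]
for y in range(ys.min(),ys.max()+1):print(y,[(V[y,x] if m[y,x] else 0) for x in range(xs.min(),xs.max()+1)])
s=.64
for n,u,v,z in[("top back L",451,214,.058),("top back R",473,214,.058),("top fr R",475,249,.058),("top fr L",449,250,.058),("top mid",462,231.5,.058),("tip",453.5,277,.0105)]:print(n,onz(c,u*s,v*s,z).round(4))
```

```text
679 285 303 132 176
[ 80.76877761 127.55228277 106.49926362]
132 [0, np.uint8(71), np.uint8(68), np.uint8(69), np.uint8(70), np.uint8(71), np.uint8(71), np.uint8(71), np.uint8(70), np.uint8(72), np.uint8(71), np.uint8(72), np.uint8(76), 0, 0, 0, 0, 0, 0]
133 [0, np.uint8(69), np.uint8(69), np.uint8(68), np.uint8(70), np.uint8(71), np.uint8(70), np.uint8(71), np.uint8(70), np.uint8(70), np.uint8(71), np.uint8(68), np.uint8(70), np.uint8(71), 0, 0, 0, 0, 0]
134 [0, np.uint8(74), np.uint8(70), np.uint8(70), np.uint8(70), np.uint8(72), np.uint8(70), np.uint8(70), np.uint8(71), np.uint8(69), np.uint8(69), np.uint8(70), np.uint8(69), np.uint8(69), np.uint8(70), 0, 0, 0, 0]
135 [0, np.uint8(79), np.uint8(72), np.uint8(69), np.uint8(71), np.uint8(70), np.uint8(70), np.uint8(70), np.uint8(70), np.uint8(70), np.uint8(71), np.uint8(70), np.uint8(70), np.uint8(70), np.uint8(70), np.uint8(72), 0, 0, 0]
136 [0, np.uint8(84), np.uint8(77), np.uint8(70), np.uint8(73), np.uint8(73), np.uint8(72), np.uint8(72), np.uint8(72), np.uint8(72), np.uint8(71), np.uint8(72), np.uint8(72), np.uint8(72), np.uint
[... 9272 characters left out ...]
143), np.uint8(143), np.uint8(144), np.uint8(143), np.uint8(142), np.uint8(143), np.uint8(143), np.uint8(143), np.uint8(144), 0, 0, 0, 0, 0, 0, 0, 0, 0]
175 [0, np.uint8(143), np.uint8(143), np.uint8(142), np.uint8(142), np.uint8(142), np.uint8(143), np.uint8(143), np.uint8(142), np.uint8(144), 0, 0, 0, 0, 0, 0, 0, 0, 0]
176 [0, np.uint8(143), np.uint8(142), np.uint8(143), np.uint8(142), np.uint8(143), np.uint8(143), np.uint8(144), np.uint8(143), np.uint8(144), 0, 0, 0, 0, 0, 0, 0, 0, 0]
top back L [ 0.5398 -0.1958  0.058 ]
top back R [ 0.5526 -0.201   0.058 ]
top fr R [ 0.5463 -0.2225  0.058 ]
top fr L [ 0.5307 -0.2168  0.058 ]
top mid [ 0.5424 -0.2088  0.058 ]
tip [ 0.527  -0.2485  0.0105]
```

Call:
carry_out(
  plan=[
    {"travel": [0.1435,0.017,0],"angular": [0,0,0],"grip": 0.1},
    {"travel": [0.1435,0.017,-0.1],"angular": [0,0,0],"grip": 0.1},
    {"travel": [0.1435,0.017,-0.23],"angular": [0,0,0],"grip": 0.1},
    {"travel": [0.1435,0.017,-0.36],"angular": [0,0,0],"grip": 0.1},
    {"travel": [0.1435,0.017,-0.48],"angular": [0,0,0],"grip": 0.1},
    {"travel": [0.1435,0.017,-0.58],"angular": [0,0,0],"grip": 0.1},
    {"travel": [0.1435,0.017,-0.65],"angular": [0,0,0],"grip": 0.1},
    {"travel": [0.1435,0.017,-0.7],"angular": [0,0,0],"grip": 0.1},
  ],
)

```text
time: 2.07
ee_pos: [0.54, -0.2103, 0.0296]
tcp_rot: [-179.8, 0.0, 67.8]
wrist_force: [-1.1, -0.6, 0.1]
opening: 0.0472
grasp_force: 0.0
```

Call:
carry_out(
  plan=[
    {"travel": [0,0,0],"angular": [0,0,0],"grip": 0.1},
    {"travel": [0,0,0],"angular": [0,0,0],"grip": 0.1},
  ],
)

```text
time: 2.23
ee_pos: [0.5412, -0.2102, 0.0322]
tcp_rot: [-179.9, 0.0, 67.8]
wrist_force: [1.9, -0.4, 0.1]
opening: 0.0471
grasp_force: 0.0
```

Run:
```python
from h import *
o,c=wrist();np.save("w2.npy",c,allow_pickle=True);print(o["ee_pos"],o["tcp_rot"],o["opening"],o["time"]);show(c,"w2")
```

```text
[ 0.54122226 -0.21015607  0.03218412] [-1.79929976e+02  7.47890427e-03  6.78251538e+01] 0.04712620414456423 2.2333
```

View pics/w2.png

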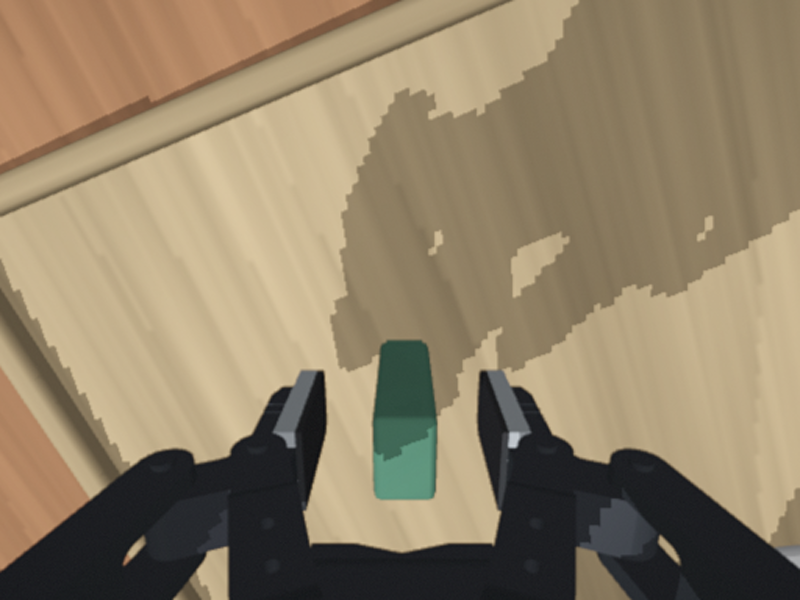

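The block's top (375–436, 415–498) stands centred between the pads and aligned with them, so I can close.

Call:
carry_out(
  plan=[
    {"travel": [0,0,0],"angular": [0,0,0],"grip": -0.9},
    {"travel": [0,0,0],"angular": [0,0,0],"grip": -0.9},
    {"travel": [0,0,0],"angular": [0,0,0],"grip": -0.9},
    {"travel": [0,0,0],"angular": [0,0,0],"grip": -0.9},
    {"travel": [0,0,0],"angular": [0,0,0],"grip": -0.9},
    {"travel": [0,0,0],"angular": [0,0,0],"grip": -0.9},
  ],
  grip_force=50,
)

```text
time: 2.78
ee_pos: [0.5431, -0.2094, 0.0338]
tcp_rot: [179.9, 0.0, 67.9]
wrist_force: [-1.0, -0.6, 6.0]
opening: 0.0155
grasp_force: 49.5
```

Run:
```python
from h import *
c=np.load("w2.npy",allow_pickle=True).item();s=.64
for n,u,v in[("mid",405.5,457),("backL",375,415),("frontL",374,498),("backR",435,416),("frontR",436,498)]:print(n,onz(c,u*s,v*s,.058).round(4))
o=monitor.get_obs();print(o["ee_pos"],o["tcp_rot"],o["opening"],o["grasp_force"])
```

```text
mid [ 0.5429 -0.2085  0.058 ]
backL [ 0.5406 -0.1949  0.058 ]
frontL [ 0.531  -0.2166  0.058 ]
backR [ 0.5537 -0.2005  0.058 ]
frontR [ 0.5455 -0.2226  0.058 ]
[ 0.54307593 -0.20943754  0.03375488] [1.79868230e+02 2.31571702e-02 6.79413494e+01] 0.015507551125667257 49.54096555709839
```

Call:
carry_out(
  plan=[
    {"travel": [0,0,0.08],"angular": [0,0,0],"grip": -0.9},
    {"travel": [0,0,0.2],"angular": [0,0,0],"grip": -0.9},
    {"travel": [0,0,0.33],"angular": [0,0,0],"grip": -0.9},
    {"travel": [0,0,0.46],"angular": [0,0,0],"grip": -0.9},
    {"travel": [0,0,0.55],"angular": [0,0,0],"grip": -0.9},
    {"travel": [0,0,0.55],"angular": [0,0,0],"grip": -0.9},
  ],
)

```text
time: 3.28
ee_pos: [0.5442, -0.2096, 0.2045]
tcp_rot: [179.5, -0.0, 68.0]
wrist_force: [0.8, 0.1, -1.0]
opening: 0.0159
grasp_force: 48.8
```

Call:
carry_out(
  plan=[
    {"travel": [-0.21,0.9,0],"angular": [0,0,0.77],"grip": -0.9},
    {"travel": [-0.21,0.9,0],"angular": [0,0,0.77],"grip": -0.9},
    {"travel": [-0.21,0.9,0],"angular": [0,0,0.77],"grip": -0.9},
    {"travel": [-0.21,0.9,0],"angular": [0,0,0.77],"grip": -0.9},
    {"travel": [-0.21,0.9,0],"angular": [0,0,0.77],"grip": -0.9},
    {"travel": [-0.21,0.9,0],"angular": [0,0,0.77],"grip": -0.9},
    {"travel": [-0.21,0.9,0],"angular": [0,0,0.77],"grip": -0.9},
    {"travel": [-0.21,0.9,0],"angular": [0,0,0.77],"grip": -0.9},
  ],
)

```text
time: 3.95
ee_pos: [0.4781, 0.065, 0.1974]
tcp_rot: [180.0, -0.1, 90.3]
wrist_force: [-0.0, 0.1, -0.5]
opening: 0.0155
grasp_force: 49.0
```

Call:
carry_out(
  plan=[
    {"travel": [0,0,0],"angular": [0,0,0],"grip": -0.9},
    {"travel": [0,0,0],"angular": [0,0,0],"grip": -0.9},
    {"travel": [0,0,0],"angular": [0,0,0],"grip": -0.9},
  ],
)

```text
time: 4.2
ee_pos: [0.4796, 0.0602, 0.1971]
tcp_rot: [-180.0, 0.0, 89.9]
wrist_force: [-0.0, -0.8, -0.5]
opening: 0.0156
grasp_force: 49.0
```

Run:
```python
from h import *
o,c=wrist();np.save("w3.npy",c,allow_pickle=True);print(o["ee_pos"],o["tcp_rot"],o["opening"],o["grasp_force"],o["wrist_force"],o["time"]);show(c,"w3")
```

```text
[0.47956437 0.06020989 0.19714228] [-1.79993949e+02  1.23606187e-02  8.99474139e+01] 0.015582818408788954 48.96989643573761 [-0.03847788 -0.8325245  -0.54047895] 4.2
```

View pics/w3.png

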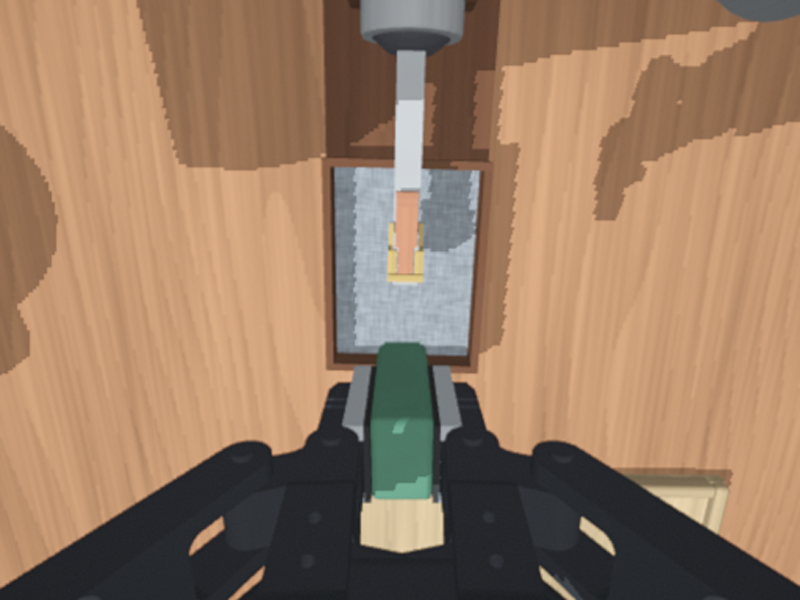

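The shaft runs from (411,52) at the grinder's face to about (405,283), the copper tongue's lip is at row 191, cols 397–418, and the wedge sits upright in the grip. Next I'll measure the shaft line and lip.

Run:
```python
from h import *
c=np.load("w3.npy",allow_pickle=True).item();f=c["frame"];hsv=cv2.cvtColor(f,cv2.COLOR_RGB2HSV);g=cv2.cvtColor(f,cv2.COLOR_RGB2GRAY).astype(float)
P=[]
for v in range(38,116,6):
    r=g[v,235:290]; d=np.diff(cv2.GaussianBlur(r[None],(3,1),0)[0]); a=np.argmax(d[:25]); b=np.argmin(d[25:])+25
    if v<100: P.append(((235+a+b)/2+.5+.5-.5,v)); print(v,235+a,235+b,end="; ")
P=np.array(P);m=cv2.inRange(hsv,(0,110,150),(14,255,255));m[:110]=0;m[182:]=0;m[:,:245]=0;m[:,280:]=0
ys,xs=np.nonzero(m);print("\ncopper",xs.min(),xs.max(),ys.min(),ys.max())
for y in(ys.min(),ys.min()+2,ys.min()+8,ys.min()+20):q=xs[ys==y];print(y,q.min(),q.max())
for zt in(.050,.0525,.055):
    W=np.array([onz(c,u,v,zt) for u,v in P]);k=np.polyfit(W[:,1],W[:,0],1)
    print("z",zt,"slope deg",np.degrees(np.arctan(k[0])),"x at y=.15,.1",np.polyval(k,[.15,.1]),"lip",onz(c,261,ys.min()-.3,zt+.006)[:2],"face",onz(c,263,33,zt)[:2],"end",onz(c,259,181,zt)[:2],
    "w",np.linalg.norm(onz(c,(394.5)*.64,150*.64,zt)-onz(c,423.5*.64,150*.64,zt)))
# base corners on tray rim inner
```

```text
38 253 271; 44 253 271; 50 253 271; 56 253 270; 62 253 270; 68 252 270; 74 252 270; 80 252 270; 86 252 270; 92 252 269; 98 252 269; 
copper 259 262 123 175
123 259 259Traceback (most recent call last):
  File "<stdin>", line 9, in <module>
    return umr_minimum(a, axis, None, out, keepdims, initial, where)
ValueError: zero-size array to reduction operation minimum which has no identity
```

Run:
```python
from h import *
c=np.load("w3.npy",allow_pickle=True).item();f=c["frame"]
print("col261",[(v,*f[v,261]) for v in range(117,127)]) 
print("row140",[(u,*f[140,u]) for u in range(250,272,1)][::1])
print("end",[(v,*f[v,259]) for v in range(172,186)])
P=np.array([(262.5,38),(262.3,50),(261.8,62),(261.5,74),(261.5,86),(261.,98)])
for zt in(.050,.0525,.055):
    W=np.array([onz(c,u,v,zt) for u,v in P]);k=np.polyfit(W[:,1],W[:,0],1)
    print("z",zt,"slope deg",np.degrees(np.arctan(k[0])).round(2),"x at .15,.1",np.polyval(k,[.15,.1]).round(4),"lip",onz(c,261,122,zt+.006)[:2].round(4),"face",onz(c,263,33,zt)[:2].round(4),"end",onz(c,259,181,zt)[:2].round(4),
    "w",np.linalg.norm(onz(c,252.5,90,zt)-onz(c,270.2,90,zt)).round(4))
```

```text
col261 [(117, np.uint8(209), np.uint8(215), np.uint8(218)), (118, np.uint8(210), np.uint8(215), np.uint8(218)), (119, np.uint8(209), np.uint8(214), np.uint8(217)), (120, np.uint8(179), np.uint8(185), np.uint8(188)), (121, np.uint8(155), np.uint8(160), np.uint8(163)), (122, np.uint8(152), np.uint8(129), np.uint8(121)), (123, np.uint8(191), np.uint8(137), np.uint8(109)), (124, np.uint8(212), np.uint8(156), np.uint8(124)), (125, np.uint8(215), np.uint8(159), np.uint8(128)), (126, np.uint8(215), np.uint8(159), np.uint8(128))]
row140 [(250, np.uint8(172), np.uint8(182), np.uint8(192)), (251, np.uint8(181), np.uint8(191), np.uint8(199)), (252, np.uint8(202), np.uint8(206), np.uint8(212)), (253, np.uint8(217), np.uint8(186), np.uint8(175)), (254, np.uint8(221), np.uint8(167), np.uint8(136)), (255, np.uint8(221), np.uint8(165), np.uint8(132)), (256, np.uint8(221), np.uint8(166), np.uint8(134)), (257, np.uint8(222), np.uint8(166), np.uint8(134)), (258, np.uint8(224), np.uint8(168), np.uint8(135)), (259, np.uint8(224), np.uint8(169), np.uint8(136)), (260, np.uint8(224), np.uint8(168), np.uint8
[... 972 characters left out ...]
.uint8(203), np.uint8(142)), (180, np.uint8(218), np.uint8(209), np.uint8(187)), (181, np.uint8(210), np.uint8(212), np.uint8(212)), (182, np.uint8(190), np.uint8(197), np.uint8(204)), (183, np.uint8(180), np.uint8(190), np.uint8(199)), (184, np.uint8(178), np.uint8(188), np.uint8(196)), (185, np.uint8(173), np.uint8(183), np.uint8(191))]
z 0.05 slope deg 1.3 x at .15,.1 [0.4838 0.4826] lip [0.4833 0.1108] face [0.4847 0.1792] end [0.4817 0.058 ] w 0.0147
z 0.0525 slope deg 1.3 x at .15,.1 [0.4837 0.4826] lip [0.4832 0.111 ] face [0.4847 0.1788] end [0.4816 0.0587] w 0.0145
z 0.055 slope deg 1.3 x at .15,.1 [0.4837 0.4826] lip [0.4832 0.1113] face [0.4846 0.1785] end [0.4816 0.0594] w 0.0144
```

Call:
carry_out(
  plan=[
    {"travel": [0.0143,0.12,0],"angular": [0,0,-0.044],"grip": -0.9},
    {"travel": [0.0143,0.24,0],"angular": [0,0,-0.044],"grip": -0.9},
    {"travel": [0.0143,0.323,0],"angular": [0,0,-0.044],"grip": -0.9},
    {"travel": [0.0143,0.323,-0.08],"angular": [0,0,-0.044],"grip": -0.9},
    {"travel": [0.0143,0.323,-0.18],"angular": [0,0,-0.044],"grip": -0.9},
    {"travel": [0.0143,0.323,-0.27],"angular": [0,0,-0.044],"grip": -0.9},
    {"travel": [0.0143,0.323,-0.33],"angular": [0,0,-0.044],"grip": -0.9},
    {"travel": [0.0143,0.323,-0.355],"angular": [0,0,-0.044],"grip": -0.9},
  ],
)

```text
time: 4.92
ee_pos: [0.4827, 0.1566, 0.0876]
tcp_rot: [-179.8, 0.1, 88.6]
wrist_force: [-0.2, -0.7, -0.8]
opening: 0.0154
grasp_force: 49.0
```

Call:
carry_out(
  plan=[
    {"travel": [0,0,0],"angular": [0,0,0],"grip": -0.9},
    {"travel": [0,0,0],"angular": [0,0,0],"grip": -0.9},
    {"travel": [0,0,0],"angular": [0,0,0],"grip": -0.9},
    {"travel": [0,0,0],"angular": [0,0,0],"grip": -0.9},
  ],
)

```text
time: 5.25
ee_pos: [0.4846, 0.1579, 0.0923]
tcp_rot: [179.9, -0.0, 88.7]
wrist_force: [1.3, 0.5, -0.4]
opening: 0.0155
grasp_force: 49.0
```

Run:
```python
from h import *
o,c=wrist();np.save("w4.npy",c,allow_pickle=True);print(o["ee_pos"],o["tcp_rot"],o["wrist_force"],o["torque"])
c2=cams.camera("scene");np.save("s4.npy",c2,allow_pickle=True)
show(c2,"s4",(270,130,420,230),5)
```

```text
[0.48455809 0.15794129 0.0923391 ] [ 1.79872856e+02 -4.43916030e-02  8.87177227e+01] [ 1.27434866  0.48216282 -0.37744671] [0.02055966 0.02634476 0.01213167]
```

View pics/s4.png

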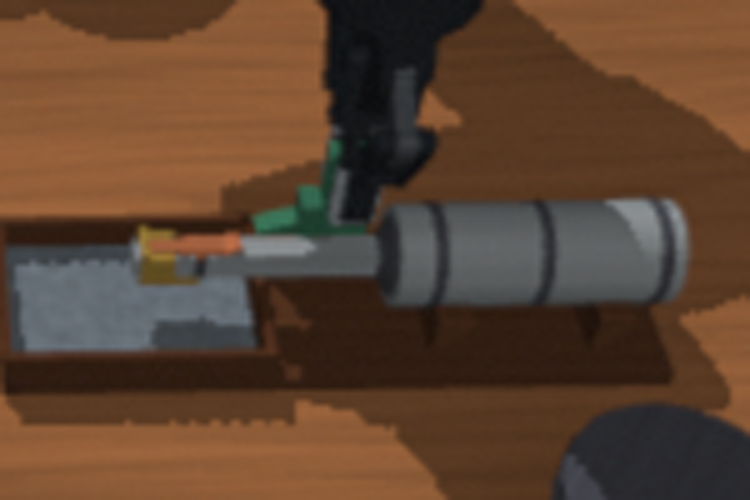

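Seen from the scene camera, the wedge hovers above the bare shaft at about (300,215), its tip just inward of the copper lip at (242,242). Now I lower it slowly.

Call:
carry_out(
  plan=[
    {"travel": [-0.002,-0.001,-0.0067],"angular": [0,0,0],"grip": -0.9},
    {"travel": [-0.002,-0.001,-0.0133],"angular": [0,0,0],"grip": -0.9},
    {"travel": [-0.002,-0.001,-0.02],"angular": [0,0,0],"grip": -0.9},
    {"travel": [-0.002,-0.001,-0.023],"angular": [0,0,0],"grip": -0.9},
    {"travel": [-0.002,-0.001,-0.026],"angular": [0,0,0],"grip": -0.9},
    {"travel": [-0.002,-0.001,-0.026],"angular": [0,0,0],"grip": -0.9},
    {"travel": [-0.002,-0.001,-0.026],"angular": [0,0,0],"grip": -0.9},
    {"travel": [-0.002,-0.001,-0.026],"angular": [0,0,0],"grip": -0.9},
  ],
)

```text
time: 6.02
ee_pos: [0.4831, 0.1576, 0.083]
tcp_rot: [180.0, -0.0, 88.7]
wrist_force: [-0.3, 0.0, -0.0]
opening: 0.0153
grasp_force: 49.0
```

Call:
carry_out(
  plan=[
    {"travel": [0,0,-0.0033],"angular": [0,0,0],"grip": -0.9},
    {"travel": [0,0,-0.0033],"angular": [0,0,0],"grip": -0.9},
    {"travel": [0,0,-0.0033],"angular": [0,0,0],"grip": -0.9},
  ],
)

```text
time: 6.27
ee_pos: [0.4831, 0.1576, 0.082]
tcp_rot: [-180.0, 0.0, 88.7]
wrist_force: [-0.4, 0.0, -0.5]
opening: 0.0153
grasp_force: 49.0
```

Call:
carry_out(
  plan=[
    {"travel": [0.002,0,-0.0033],"angular": [0,0,0],"grip": -0.9},
    {"travel": [0.002,0,-0.0033],"angular": [0,0,0],"grip": -0.9},
    {"travel": [0.002,0,-0.0033],"angular": [0,0,0],"grip": -0.9},
  ],
)

```text
time: 6.52
ee_pos: [0.4836, 0.1576, 0.0809]
tcp_rot: [-180.0, 0.0, 88.7]
wrist_force: [0.4, -0.1, -1.3]
opening: 0.0159
grasp_force: 49.0
```

Call:
carry_out(
  plan=[
    {"travel": [0,0,-0.0033],"angular": [0,0,0],"grip": -0.9},
    {"travel": [0,0,-0.0033],"angular": [0,0,0],"grip": -0.9},
    {"travel": [0,0,-0.0033],"angular": [0,0,0],"grip": -0.9},
  ],
)

```text
time: 6.77
ee_pos: [0.4836, 0.1576, 0.0799]
tcp_rot: [-180.0, 0.0, 88.7]
wrist_force: [-0.3, 0.8, -1.1]
opening: 0.0156
grasp_force: 49.0
```

Call:
carry_out(
  plan=[
    {"travel": [0,0,-0.0033],"angular": [0,0,0],"grip": -0.9},
    {"travel": [0,0,-0.0033],"angular": [0,0,0],"grip": -0.9},
    {"travel": [0,0,-0.0033],"angular": [0,0,0],"grip": -0.9},
  ],
)

```text
time: 7.02
ee_pos: [0.4836, 0.1576, 0.079]
tcp_rot: [-180.0, 0.0, 88.7]
wrist_force: [0.4, -1.0, -0.6]
opening: 0.0156
grasp_force: 49.0
```

Call:
carry_out(
  plan=[
    {"travel": [0,0,-0.003],"angular": [0,0,0],"grip": -0.9},
    {"travel": [0,0,-0.003],"angular": [0,0,0],"grip": -0.9},
    {"travel": [0,0,-0.003],"angular": [0,0,0],"grip": -0.9},
  ],
)

```text
time: 7.27
ee_pos: [0.4836, 0.1576, 0.0781]
tcp_rot: [-180.0, 0.0, 88.7]
wrist_force: [-0.3, 0.6, -0.5]
opening: 0.0156
grasp_force: 49.0
```

Call:
carry_out(
  plan=[
    {"travel": [0,0,-0.002],"angular": [0,0,0],"grip": -0.9},
    {"travel": [0,0,-0.002],"angular": [0,0,0],"grip": -0.9},
    {"travel": [0,0,-0.002],"angular": [0,0,0],"grip": -0.9},
  ],
)

```text
time: 7.52
ee_pos: [0.4838, 0.1576, 0.0777]
tcp_rot: [180.0, -0.0, 88.7]
wrist_force: [0.1, 1.1, 0.6]
opening: 0.0153
grasp_force: 49.2
```

Call:
carry_out(
  plan=[
    {"travel": [0,0,-0.002],"angular": [0,0,0],"grip": -0.9},
    {"travel": [0,0,-0.002],"angular": [0,0,0],"grip": -0.9},
    {"travel": [0,0,-0.002],"angular": [0,0,0],"grip": -0.9},
  ],
)

```text
time: 7.77
ee_pos: [0.484, 0.1577, 0.0777]
tcp_rot: [179.9, -0.0, 88.7]
wrist_force: [-1.1, -0.9, 6.3]
opening: 0.0153
grasp_force: 50.0
```

Contact is at TCP z ≈ 0.0777. I'll relax the press slightly and start sliding outward.

Call:
carry_out(
  plan=[
    {"travel": [-0.0001,-0.003,0.001],"angular": [0,0,0],"grip": -0.9},
    {"travel": [-0.0002,-0.007,0.001],"angular": [0,0,0],"grip": -0.9},
    {"travel": [-0.0003,-0.011,0.001],"angular": [0,0,0],"grip": -0.9},
    {"travel": [-0.0004,-0.015,0.001],"angular": [0,0,0],"grip": -0.9},
    {"travel": [-0.0004,-0.018,0.001],"angular": [0,0,0],"grip": -0.9},
    {"travel": [-0.0004,-0.018,0.001],"angular": [0,0,0],"grip": -0.9},
  ],
)

```text
time: 8.27
ee_pos: [0.4839, 0.1522, 0.0777]
tcp_rot: [179.9, -0.0, 88.7]
wrist_force: [0.3, 0.2, 6.2]
opening: 0.0152
grasp_force: 49.8
```

Call:
carry_out(
  plan=[
    {"travel": [-0.0001,-0.004,0],"angular": [0,0,0],"grip": -0.9},
    {"travel": [-0.0002,-0.008,0],"angular": [0,0,0],"grip": -0.9},
    {"travel": [-0.0003,-0.012,0],"angular": [0,0,0],"grip": -0.9},
    {"travel": [-0.0004,-0.016,0],"angular": [0,0,0],"grip": -0.9},
    {"travel": [-0.0005,-0.02,0],"angular": [0,0,0],"grip": -0.9},
  ],
)

```text
time: 8.68
ee_pos: [0.4838, 0.1463, 0.0777]
tcp_rot: [179.9, -0.0, 88.7]
wrist_force: [-0.4, 1.5, 4.5]
opening: 0.0156
grasp_force: 49.8
```

Call:
carry_out(
  plan=[
    {"travel": [-0.0001,-0.004,0],"angular": [0,0,0],"grip": -0.9},
    {"travel": [-0.0002,-0.008,0],"angular": [0,0,0],"grip": -0.9},
    {"travel": [-0.0003,-0.012,0],"angular": [0,0,0],"grip": -0.9},
    {"travel": [-0.0004,-0.016,0],"angular": [0,0,0],"grip": -0.9},
    {"travel": [-0.0005,-0.02,0],"angular": [0,0,0],"grip": -0.9},
  ],
)

```text
time: 9.1
ee_pos: [0.4837, 0.1407, 0.0777]
tcp_rot: [179.9, -0.1, 88.8]
wrist_force: [-0.3, 4.3, 4.9]
opening: 0.0157
grasp_force: 49.7
```

Run:
```python
from h import *
c2=cams.camera("scene");show(c2,"s5",(270,130,390,220),6);print(monitor.get_obs()["wrist_force"])
```

```text
[0.30657325 2.32337334 5.0634008 ]
```

View pics/s5.png

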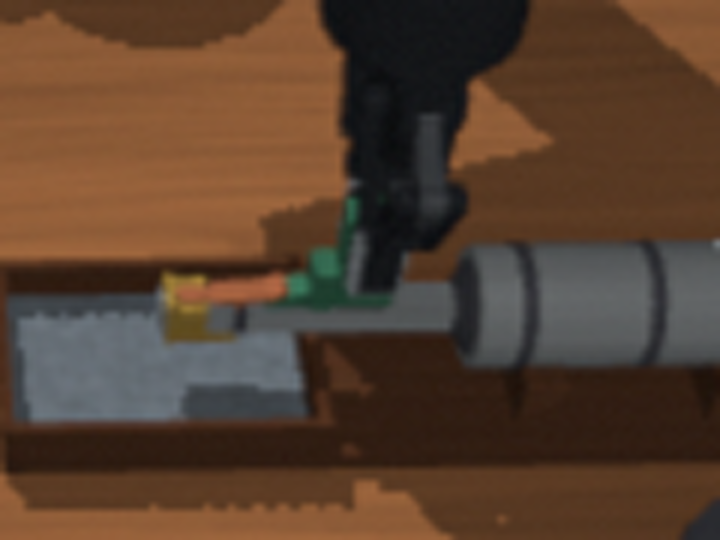

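The blade's tip is under the copper tongue (lip at about (290,285)), which is lifting. Continuing.

Call:
carry_out(
  plan=[
    {"travel": [-0.0001,-0.004,0],"angular": [0,0,0],"grip": -0.9},
    {"travel": [-0.0002,-0.008,0],"angular": [0,0,0],"grip": -0.9},
    {"travel": [-0.0003,-0.012,0],"angular": [0,0,0],"grip": -0.9},
    {"travel": [-0.0004,-0.016,0],"angular": [0,0,0],"grip": -0.9},
    {"travel": [-0.0005,-0.02,0],"angular": [0,0,0],"grip": -0.9},
  ],
)

```text
time: 9.57
ee_pos: [0.4835, 0.1348, 0.0777]
tcp_rot: [179.9, -0.1, 88.8]
wrist_force: [-0.8, 4.5, 5.1]
opening: 0.0152
grasp_force: 49.8
```

Call:
carry_out(
  plan=[
    {"travel": [-0.0001,-0.004,0],"angular": [0,0,0],"grip": -0.9},
    {"travel": [-0.0002,-0.008,0],"angular": [0,0,0],"grip": -0.9},
    {"travel": [-0.0003,-0.012,0],"angular": [0,0,0],"grip": -0.9},
    {"travel": [-0.0004,-0.016,0],"angular": [0,0,0],"grip": -0.9},
    {"travel": [-0.0005,-0.02,0],"angular": [0,0,0],"grip": -0.9},
  ],
)

```text
time: 9.98
ee_pos: [0.4833, 0.1289, 0.0778]
tcp_rot: [179.9, -0.1, 88.8]
wrist_force: [-0.0, 6.0, 4.6]
opening: 0.0151
grasp_force: 49.8
```

Call:
carry_out(
  plan=[
    {"travel": [-0.0001,-0.004,0],"angular": [0,0,0],"grip": -0.9},
    {"travel": [-0.0002,-0.008,0],"angular": [0,0,0],"grip": -0.9},
    {"travel": [-0.0003,-0.012,0],"angular": [0,0,0],"grip": -0.9},
    {"travel": [-0.0004,-0.016,0],"angular": [0,0,0],"grip": -0.9},
    {"travel": [-0.0005,-0.02,0],"angular": [0,0,0],"grip": -0.9},
  ],
)

```text
time: 10.4
ee_pos: [0.4832, 0.123, 0.0778]
tcp_rot: [179.9, -0.1, 88.8]
wrist_force: [0.2, 5.6, 5.0]
opening: 0.0152
grasp_force: 49.8
```

Call:
carry_out(
  plan=[
    {"travel": [-0.0001,-0.005,0],"angular": [0,0,0],"grip": -0.9},
    {"travel": [-0.0002,-0.01,0],"angular": [0,0,0],"grip": -0.9},
    {"travel": [-0.0003,-0.015,0],"angular": [0,0,0],"grip": -0.9},
    {"travel": [-0.0004,-0.02,0],"angular": [0,0,0],"grip": -0.9},
    {"travel": [-0.0006,-0.025,0],"angular": [0,0,0],"grip": -0.9},
    {"travel": [-0.0007,-0.03,0],"angular": [0,0,0],"grip": -0.9},
  ],
)

```text
time: 10.9
ee_pos: [0.4829, 0.1136, 0.0777]
tcp_rot: [179.9, -0.1, 88.8]
wrist_force: [0.8, 3.8, 5.0]
opening: 0.0153
grasp_force: 49.8
```

Call:
carry_out(
  plan=[
    {"travel": [-0.0001,-0.005,0],"angular": [0,0,0],"grip": -0.9},
    {"travel": [-0.0002,-0.01,0],"angular": [0,0,0],"grip": -0.9},
    {"travel": [-0.0003,-0.015,0],"angular": [0,0,0],"grip": -0.9},
    {"travel": [-0.0004,-0.02,0],"angular": [0,0,0],"grip": -0.9},
    {"travel": [-0.0006,-0.025,0],"angular": [0,0,0],"grip": -0.9},
    {"travel": [-0.0007,-0.03,0],"angular": [0,0,0],"grip": -0.9},
  ],
)

```text
time: 11.4
ee_pos: [0.4827, 0.1045, 0.0777]
tcp_rot: [179.9, -0.1, 88.8]
wrist_force: [0.1, 4.8, 5.6]
opening: 0.0157
grasp_force: 49.8
```

Run:
```python
from h import *
c2=cams.camera("scene");show(c2,"s6",(260,130,380,220),6);print(monitor.get_obs()["wrist_force"])
```

```text
[-0.33098407  1.85386825  6.79106426]
```

View pics/s6.png

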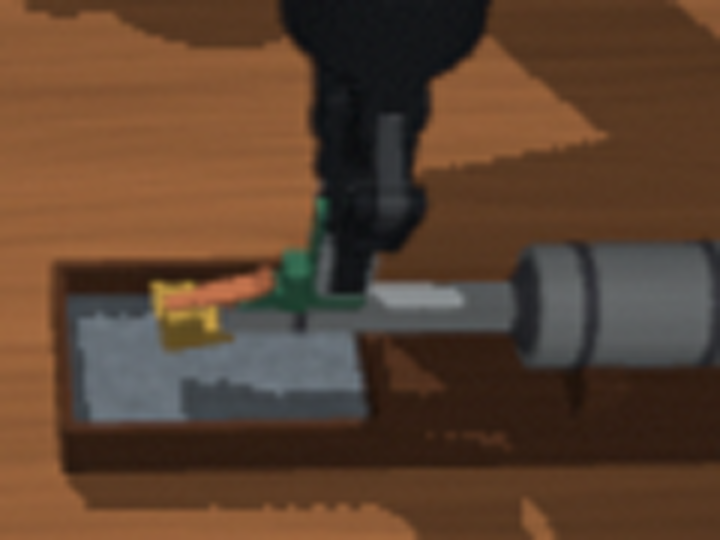

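The clip is tipped at the shaft's end (185,315), with its tongue on the blade against the shoulder. A few more millimetres should do it.

Call:
carry_out(
  plan=[
    {"travel": [-0.0001,-0.005,0],"angular": [0,0,0],"grip": -0.9},
    {"travel": [-0.0002,-0.01,0],"angular": [0,0,0],"grip": -0.9},
    {"travel": [-0.0003,-0.015,0],"angular": [0,0,0],"grip": -0.9},
    {"travel": [-0.0004,-0.02,0],"angular": [0,0,0],"grip": -0.9},
    {"travel": [-0.0005,-0.022,0],"angular": [0,0,0],"grip": -0.9},
  ],
)

```text
time: 11.87
ee_pos: [0.4826, 0.0975, 0.0777]
tcp_rot: [179.9, -0.0, 88.7]
wrist_force: [0.5, 1.2, 6.3]
opening: 0.0153
grasp_force: 49.9
```

Run:
```python
from h import *
c2=cams.camera("scene");show(c2,"s7",(260,130,380,220),6);print(monitor.get_obs()["wrist_force"])
```

```text
[-0.27293823 -0.07404708  5.70859181]
```

View pics/s7.png

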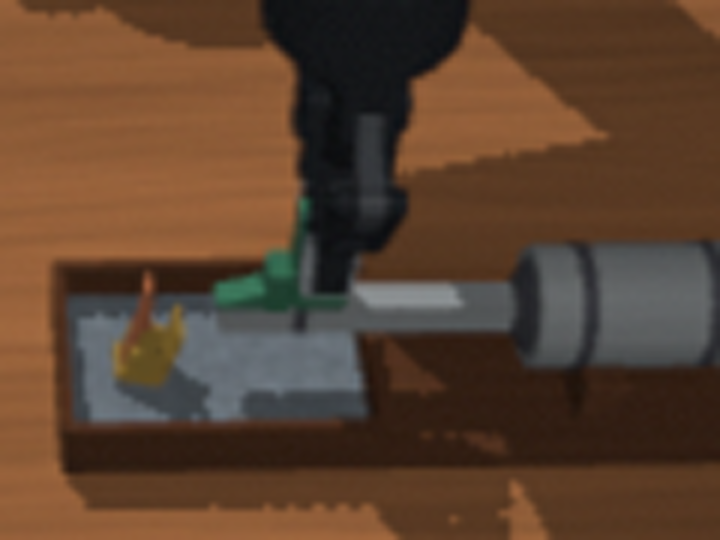

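The clip has dropped off the shaft into the catch tray, at (150,350). Next I lift the wedge and return it.

Call:
carry_out(
  plan=[
    {"travel": [0,0,0.05],"angular": [0,0,0],"grip": -0.9},
    {"travel": [0,0,0.15],"angular": [0,0,0],"grip": -0.9},
    {"travel": [0,0,0.27],"angular": [0,0,0],"grip": -0.9},
    {"travel": [0,0,0.35],"angular": [0,0,0],"grip": -0.9},
    {"travel": [0,0,0.35],"angular": [0,0,0],"grip": -0.9},
  ],
)

```text
time: 12.33
ee_pos: [0.4837, 0.0976, 0.1871]
tcp_rot: [179.6, -0.1, 88.7]
wrist_force: [0.0, -0.3, 0.0]
opening: 0.0154
grasp_force: 49.1
```

Call:
carry_out(
  plan=[
    {"travel": [0.202,-1,0],"angular": [0,0,-0.72],"grip": -0.9},
    {"travel": [0.202,-1,0],"angular": [0,0,-0.72],"grip": -0.9},
    {"travel": [0.202,-1,0],"angular": [0,0,-0.72],"grip": -0.9},
    {"travel": [0.202,-1,0],"angular": [0,0,-0.72],"grip": -0.9},
    {"travel": [0.202,-1,0],"angular": [0,0,-0.72],"grip": -0.9},
    {"travel": [0.202,-1,0],"angular": [0,0,-0.72],"grip": -0.9},
    {"travel": [0.202,-1,0],"angular": [0,0,-0.72],"grip": -0.9},
    {"travel": [0.202,-1,0],"angular": [0,0,-0.72],"grip": -0.9},
  ],
)

```text
time: 13.0
ee_pos: [0.5426, -0.2072, 0.1803]
tcp_rot: [-179.9, 0.1, 67.9]
wrist_force: [0.4, -0.5, -0.4]
opening: 0.0155
grasp_force: 49.0
```

Call:
carry_out(
  plan=[
    {"travel": [0,0,0],"angular": [0,0,0],"grip": -0.9},
    {"travel": [0,0,0],"angular": [0,0,0],"grip": -0.9},
    {"travel": [0,0,0],"angular": [0,0,0],"grip": -0.9},
  ],
)

```text
time: 13.25
ee_pos: [0.5424, -0.2017, 0.1815]
tcp_rot: [-179.9, -0.0, 68.1]
wrist_force: [0.1, 0.2, 0.1]
opening: 0.0151
grasp_force: 49.0
```

Call:
carry_out(
  plan=[
    {"travel": [0,0,-0.1],"angular": [0,0,0],"grip": -0.9},
    {"travel": [0,0,-0.22],"angular": [0,0,0],"grip": -0.9},
    {"travel": [0,0,-0.33],"angular": [0,0,0],"grip": -0.9},
    {"travel": [0,0,-0.41],"angular": [0,0,0],"grip": -0.9},
    {"travel": [0,0,-0.45],"angular": [0,0,0],"grip": -0.9},
    {"travel": [0,0,-0.47],"angular": [0,0,0],"grip": -0.9},
    {"travel": [0,0,-0.475],"angular": [0,0,0],"grip": -0.9},
    {"travel": [0,0,-0.475],"angular": [0,0,0],"grip": -0.9},
  ],
)

```text
time: 13.92
ee_pos: [0.5435, -0.2021, 0.041]
tcp_rot: [179.9, -0.0, 68.2]
wrist_force: [1.2, -0.2, -0.3]
opening: 0.0154
grasp_force: 49.0
```

Call:
carry_out(
  plan=[
    {"travel": [0,0,-0.003],"angular": [0,0,0],"grip": -0.9},
    {"travel": [0,0,-0.006],"angular": [0,0,0],"grip": -0.9},
    {"travel": [0,0,-0.009],"angular": [0,0,0],"grip": -0.9},
    {"travel": [0,0,-0.011],"angular": [0,0,0],"grip": -0.9},
    {"travel": [0,0,-0.011],"angular": [0,0,0],"grip": -0.9},
  ],
)

```text
time: 14.33
ee_pos: [0.5429, -0.2025, 0.0366]
tcp_rot: [180.0, -0.0, 68.1]
wrist_force: [-0.5, 0.3, -0.4]
opening: 0.0149
grasp_force: 49.0
```

Call:
carry_out(
  plan=[
    {"travel": [0,0,-0.003],"angular": [0,0,0],"grip": -0.9},
    {"travel": [0,0,-0.006],"angular": [0,0,0],"grip": -0.9},
    {"travel": [0,0,-0.008],"angular": [0,0,0],"grip": -0.9},
    {"travel": [0,0,-0.008],"angular": [0,0,0],"grip": -0.9},
  ],
)

```text
time: 14.67
ee_pos: [0.5428, -0.2024, 0.0339]
tcp_rot: [-180.0, -0.0, 68.1]
wrist_force: [-0.4, 0.5, -0.0]
opening: 0.0153
grasp_force: 49.2
```

Call:
carry_out(
  plan=[
    {"travel": [0,0,-0.001],"angular": [0,0,0],"grip": -0.9},
    {"travel": [0,0,-0.0015],"angular": [0,0,0],"grip": -0.9},
    {"travel": [0,0,-0.0015],"angular": [0,0,0],"grip": -0.9},
  ],
)

```text
time: 14.92
ee_pos: [0.5428, -0.2024, 0.0338]
tcp_rot: [180.0, -0.0, 68.1]
wrist_force: [-1.2, 1.2, 1.7]
opening: 0.0154
grasp_force: 49.5
```

The foot is on the tray, so I can release and withdraw straight up.

Call:
carry_out(
  plan=[
    {"travel": [0,0,0],"angular": [0,0,0],"grip": 0.1},
    {"travel": [0,0,0],"angular": [0,0,0],"grip": 0.1},
    {"travel": [0,0,0],"angular": [0,0,0],"grip": 0.1},
    {"travel": [0,0,0],"angular": [0,0,0],"grip": 0.1},
    {"travel": [0,0,0],"angular": [0,0,0],"grip": 0.1},
    {"travel": [0,0,0],"angular": [0,0,0],"grip": 0.1},
  ],
)

```text
time: 15.42
ee_pos: [0.5428, -0.2024, 0.0335]
tcp_rot: [-180.0, -0.0, 68.1]
wrist_force: [-0.2, -1.3, -0.3]
opening: 0.0469
grasp_force: 0.0
```

Call:
carry_out(
  plan=[
    {"travel": [0,0,0.04],"angular": [0,0,0],"grip": 0.1},
    {"travel": [0,0,0.12],"angular": [0,0,0],"grip": 0.1},
    {"travel": [0,0,0.22],"angular": [0,0,0],"grip": 0.1},
    {"travel": [0,0,0.34],"angular": [0,0,0],"grip": 0.1},
    {"travel": [0,0,0.46],"angular": [0,0,0],"grip": 0.1},
    {"travel": [0,0,0.58],"angular": [0,0,0],"grip": 0.1},
    {"travel": [0,0,0.6],"angular": [0,0,0],"grip": 0.1},
    {"travel": [0,0,0.6],"angular": [0,0,0],"grip": 0.1},
  ],
)

```text
time: 16.08
ee_pos: [0.5439, -0.2028, 0.2178]
tcp_rot: [179.6, -0.0, 68.1]
wrist_force: [0.3, 0.1, 0.3]
opening: 0.0468
grasp_force: 0.0
```

Run:
```python
from h import *
c2=cams.camera("scene");show(c2,"s8",(60,130,420,290),2.2);print(monitor.get_obs()["wrist_force"])
```

```text
[ 0.14892798  0.04581524 -0.89752293]
```

View pics/s8.png

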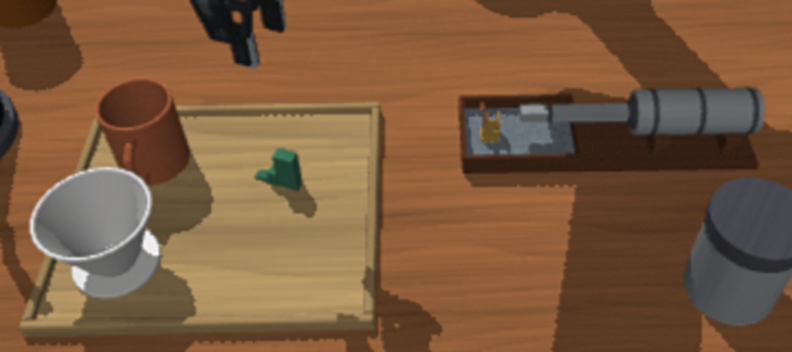

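The wedge stands on the bamboo tray at (283,168), the clip lies in the catch tray at (490,128), and the mug, dripper and canister have not moved.

```bash
python3 -c "
from workcell import ticket
print(ticket.job_done())"
```

```text
the job is handed in; nothing more can be done
None
```

The job is handed in: the wedge eased the clip off the shaft into the catch tray, with wrist-force readings of at most about 7 N on any axis during the slide, and it is back standing on the bamboo tray with the gripper clear.

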